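Split a press-fit housing evenly with a wedge

ROBOT

A 6-joint arm with a two-finger parallel gripper is mounted at the origin on a cart in front of the work surface, level with it; the furniture and walls round the work are solid. World frame = base frame: x ahead of the robot, y to its left, z up, the work surface at z = 0. Lengths are in m, angles in rad, forces in N, time in s.
With the tool pointing down it reaches from about 0.35 to 0.975 m from the base axis. Payload 4.9 kg.
Tool frame: the origin (TCP) lies midway between the tips of the shut fingers; the grasp point (between the pads) lies 19 mm behind it; z points along the fingers, y is the line along which they close (so a half turn about z gives the same grasp; the last joint's range is limited). The gripper opens to 85 mm and grips with 20 to 120 N. Pads are 22 mm wide; open, the fingers measure 114 mm over their backs; the gripper's body (76 mm by 85 mm) begins 54 mm behind the grasp point. The pads swing forward as they close: fully open they stand 13 mm farther back than shut.
Start: joints at [-1.274, 0.053, 1.613, -0, 1.476, -0.119], TCP at [0.252, -0.572, 0.231] pointing down, gripper open.
Joint ranges: [-3.01, 3.01], [-1.01, 2.22], [0.06, 2.58], [-1.02, 4.17], [0.09, 2.62], [-3.14, 3.14]. Speed limits (rad/s): [2.57, 2.57, 3.14, 3.14, 3.14, 3.14].

INTERFACE

Orientations are given as a rotation vector (axis times angle).
In Python, from station import ctrl gives the robot as it stands. The module is installed in compiled form; this text tells all that it offers.
- The arm moves only by the shell command python3 -m handwheel 'ROWS' [OPENING] [FORCE]. ROWS is JSON, a list of rows, each a list of 2 entries, a list of its own where there are three numbers: the shift along the tool's x, y, z in cm, then the turn, a rotation vector about the tool's x, y, z in rad. In form: [[[tx, ty, tz], [ax, ay, az]], ...]. A call has 1 to 5 rows; each row is the pose to reach, as a shift and turn from the pose commanded when the call began, along the tool's axes at that moment; what a row does not reach only later rows make up. A row lasts 1/8 s, in which the tool goes at most 62.5 mm and 10.7 degrees, less where a joint would pass 70% of its speed; a pose out of reach is approached as far as the arm can. A call with a gripper value outside its range is refused whole. OPENING is the gripper's target within -1 to 1 (shut at 1, half-way at 0, fully open at -1), set as the call begins (- or left out, the last holds). The fingers move at their own pace and stop on an object; FORCE is the grip in N (left out, the last holds). Time passes only in rows, so rows that repeat a pose let the fingers close. It gives the time, the measured TCP pose, the force, the opening and the grip force at its end, in the units of the state.
- ctrl.get_obs(): the state, without advancing time (a new reading comes with each control period).
- ctrl.get_image(name): name is "side" or "top"; returns the picture (384x512x3 uint8, blue, green, red); there is no depth.
- ctrl.calibration(name): a dict with "fx", "fy", "cx", "cy" (pixels), "R" (3x3) and "t" (3): a world point X has camera coordinates R X + t. Camera axes: x right, y down, z forward; pixel columns grow to the right and rows downward; lengths in m; the calibration is good to about 2 mm. A picture is of the moment at which its call begins. calibration takes no time and is no camera call.
- ctrl.finish_job(): hands the job in; it is judged then, once.
Trained networks look in the newest picture that a camera, given by its name, has taken for a name from the list of things; names that differ only in an ending like _2 or _b are one class to them, and where a whole thing is asked for, a point or a joint stands for the part that bears it (a point fixed in the world has none). Each returns a list of dicts, best first, with "score" (0 to 1); they miss things now and then, are a little off and sometimes report something else, mostly with a low value. They report only what shows in the picture. A call takes as long as a camera call.
- ctrl.look_for(camera, query): "position" ([column, row] in pixels, amid what is visible of it).
- ctrl.landmark_of(camera, query): "position" ([column, row] in pixels: a listed point, or the origin of a listed thing).
The state is a dict: "t": time; "q": joint angles; "dq": joint speeds; "effort": joint torques, N m; "tool_pos": TCP position; "tool_rot": TCP orientation; "contact_force": force on the tool from outside, world axes, zero at the start; "wrist_torque": the same for the moment, N m; "opening": finger opening in m; "grip_force": force on a finger pad.
Only numpy, scipy, OpenCV 4.12 (cv2) and the standard library are available. Lean on these libraries where they do the work, as an engineer would, in place of code of your own. Each camera call takes 0.05 s, during which the arm holds its last target. There are 200 camera calls.

TASK

Split the tight white housing in the jig with the orange-handled wedge: push it straight down into the blue notches at the two ends of the seam by turns, only about half the blade at the first end, then fully at the other, then fully at the first, so that the halves part evenly (a full push at one end while the other is shut cracks them). Both ends must finish evenly open, about a centimetre each, and the wedge must stand in its holder again. Keep the fingers off the housing.

Things in the scene. Friction and masses are not known exactly. Their poses are not given: they have to be found in the camera images.
- wedge: Orange-handled wedge standing in its holder, 0.15 kg. Origin on its axis under its dark collar; z up, x = thickness, y = width. Collar 30x34x10 high; handle above, z 10 to 65, 18 (x) x 30 (y): grasp across x. Blade below 55 long, 14 wide, 2 thick at the tip, evenly to 16 at z -10, then 16. Half turn = same. (The green-handled tool has a thin parallel blade: useless here.)
- holder: Fixed grey block 66x66x66 that holds the wedge (its twin holds the green tool). Origin at the centre of its underside, z up. A slot 23 (x) x 25 (y), 60 deep, goes down from the middle of its top; the wedge stands in it, axes along the holder's, collar on the top (wedge origin 66 above holder origin).
- half_back: Far half of the white housing, 26 thick, 150 long, 64 high. Origin in its seam face, mid-length, at its underside, 16 above the bench; z up (top at 64), y along the seam, x away from the seam. Notches in the seam at y +55 and -55, 28 long: a blue mouth 16 wide (both halves) narrows within 10 of depth to a slot 4 wide, 54 deeper.
- half_front: Near half, same but turned half round (x toward the robot). Origins coincide while shut; their distance is the opening at mid-seam; midway lies the seam. Wedge tip 16 below the top starts to open an end, 36 opens it 6 mm, collar on top 12 mm; the other end hardly moves. Halves slide and swivel as if in thick grease: slow pushes (40 mm/s) need 5 to 8 N; they stay put.

How it is judged:
By the outcome, as a careful person would: the job done as asked, in the order asked, and still so for the second after the job is handed in, with the robot touching nothing.
It also fails if it takes over 64 s, if anything falls off the work surface, if the arm or the gripper's body presses on something with over 40 N, if the wrist force passes 120 N, or if a joint passes its speed limit or range.

## Working session

There is one attempt and no reset: what is moved stays moved. The work goes in short steps, Python scripts to look and compute and a shell command to move; the robot and the scene stay as the last step left them, time stands still between calls to the robot, and variables do not carry over. Pictures are saved under pics/ and viewed, at most 10 in all, crops included, and the job is handed in when it is done.

```bash
mkdir -p pics; cat > h.py <<'E'
import numpy as np, cv2
from station import ctrl
from scipy.spatial.transform import Rotation as Rn
def cal(n):
    c=ctrl.calibration(n); return c,np.array(c["R"]),np.array(c["t"])
def ray(n,px,z):
    c,R,t=cal(n); d=R.T@np.array([(px[0]-c["cx"])/c["fx"],(px[1]-c["cy"])/c["fy"],1]); o=-R.T@t
    return o+d*(z-o[2])/d[2]
def proj(n,X):
    c,R,t=cal(n); p=R@np.array(X)+t; return np.array([c["fx"]*p[0]/p[2]+c["cx"],c["fy"]*p[1]/p[2]+c["cy"]])
def tri(a,b):
    from scipy.optimize import least_squares
    f=lambda X:np.r_[proj("top",X)-a,proj("side",X)-b]
    s=least_squares(f,[.6,0,.05]); return s.x,np.abs(s.fun).max()
def st():
    o=ctrl.get_obs(); return o
E
python3 - <<'E'
from h import *
for n in("top","side"):
    im=ctrl.get_image(n); cv2.imwrite(f"pics/{n}0.png",im)
    c,R,t=cal(n); print(n,c["fx"],(-R.T@t).round(3),R.round(2).tolist())
    for q in("wedge","holder","half_back","half_front"):
        for k in("look_for","landmark_of"):
            print(q,k,[(np.round(d["position"],1).tolist(),round(d["score"],2)) for d in getattr(ctrl,k)(n,q)][:3])
o=st();print(o["tool_pos"],Rn.from_rotvec(o["tool_rot"]).as_matrix().round(3),o["opening"],o["t"])
E
```

```text
top 468.05923001928045 [ 0.408 -0.113  0.97 ] [[0.02, -1.0, 0.03], [-0.99, -0.02, -0.16], [0.16, -0.03, -0.99]]
wedge look_for [([331.4, 234.8], 0.62)]
wedge landmark_of [([326.1, 238.6], 0.58)]
holder look_for [([320.5, 241.7], 0.57)]
holder landmark_of [([321.5, 238.0], 0.68)]
half_back look_for [([178.4, 211.0], 0.64)]
half_back landmark_of [([180.9, 221.7], 0.84)]
half_front look_for [([176.4, 224.8], 0.67)]
half_front landmark_of [([181.1, 223.0], 0.97)]
side 403.37539631993957 [ 0.426 -0.876  0.484] [[0.99, -0.17, -0.03], [-0.1, -0.47, -0.88], [0.14, 0.87, -0.48]]
wedge look_for [([227.7, 226.9], 0.64)]
wedge landmark_of [([231.2, 240.9], 0.92)]
holder look_for [([231.7, 254.4], 0.97)]
holder landmark_of [([232.4, 264.8], 0.8)]
half_back look_for [([233.4, 176.4], 0.73), ([226.7, 176.0], 0.36)]
half_back landmark_of [([231.6, 186.3], 0.84)]
half_front look_for [([226.5, 178.3], 0.81)]
half_front landmark_of [([234.2, 188.3], 0.93)]
[ 0.25245777 -0.57171272  0.2312535 ] [[ 0.915  0.404 -0.   ]
 [ 0.404 -0.915  0.   ]
 [ 0.    -0.    -1.   ]] 0.08540839791969976 0.9
```

View pics/top0.png

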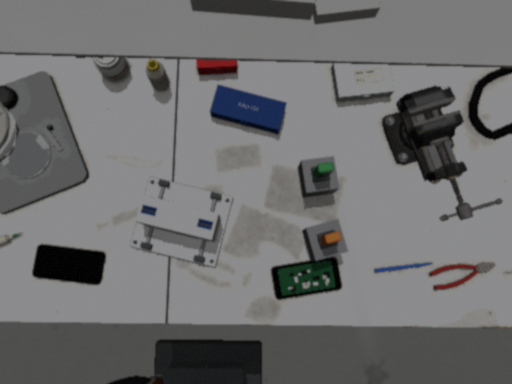

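View pics/side0.png

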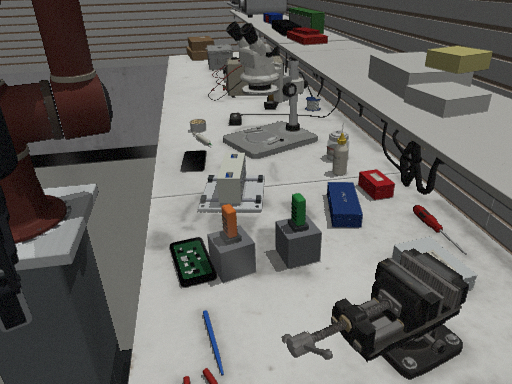

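The top view shows the orange handle at (332,238) in its holder at (326,240), the notches at (149,211) and (205,224), and the green tool at (322,170). The side view agrees: wedge at (229,222), housing at (232,180).

```bash
cat >> h.py <<'E'
def blobs(n,im,what,lo=15):
    hsv=cv2.cvtColor(im,cv2.COLOR_BGR2HSV)
    r={"orange":((5,150,90),(18,255,255)),"blue":((105,90,40),(130,255,255))}[what]
    m=cv2.inRange(hsv,np.array(r[0]),np.array(r[1]))
    k,l,s,c=cv2.connectedComponentsWithStats(m)
    return [(s[i,4],c[i].round(1),cv2.minAreaRect(np.argwhere(l==i)[:,::-1].astype(np.float32))) for i in range(1,k) if s[i,4]>lo]
E
python3 - <<'E'
from h import *
for n in("top","side"):
    im=cv2.imread(f"pics/{n}0.png")
    for w in("orange","blue"):
        for b in blobs(n,im,w): print(n,w,b)
im=cv2.imread("pics/top0.png")
a=cv2.resize(im[170:270,120:240],None,fx=5,fy=5,interpolation=cv2.INTER_CUBIC)
b=cv2.resize(im[210:270,295:355],None,fx=8,fy=8,interpolation=cv2.INTER_CUBIC)[:,:200+280]
cv2.imwrite("pics/c1.png",a); cv2.imwrite("pics/c2.png",b)
E
```

```text
top orange (np.int32(137), array([332.2, 237. ]), ((332.20001220703125, 237.10000610351562), (9.803058624267578, 14.862704277038574), 71.56504821777344))
top blue (np.int32(1994), array([247.9, 107.6]), ((247.71298217773438, 108.12229919433594), (71.05345916748047, 29.753067016601562), 14.796762466430664))
top blue (np.int32(36), array([149.4, 208.1]), ((149.47059631347656, 208.11767578125), (11.641709327697754, 2.9104275703430176), 14.03624439239502))
top blue (np.int32(34), array([148. , 212.2]), ((148.07546997070312, 212.23585510253906), (12.362448692321777, 2.6098501682281494), 15.945395469665527))
top blue (np.int32(38), array([205.2, 221.9]), ((205.0294189453125, 221.8823699951172), (12.611852645874023, 2.66789174079895), 14.03624439239502))
top blue (np.int32(32), array([204. , 226.1]), ((204.11766052246094, 226.02943420410156), (12.369317054748535, 2.425356149673462), 14.03624439239502))
top blue (np.int32(156), array([399.4, 267.1]), ((402.47698974609375, 266.8154296875), (3.224903106689453, 55.567562103271484), 82.87498474121094))
side orange (np.int32(269), array([230.4, 218. ]), ((231.2793731689453, 219.50570678710938), (32.706085205078125, 11.722803115844727), 74.47589111328125))
side blue (np.int32(116), array([273.7,  15.9]), ((272.5, 17.5), (19.0, 11.0), 0.0))
side blue (np.int32(38), array([311.8,  98.5]), ((312.45001220703125, 98.6500015258789), (12.649109840393066, 4.110960960388184), 18.434947967529297))
side blue (np.int32(1247), array([344.2, 204.6]), ((344.5, 204.5), (45.0, 33.0), 90.0))
side blue (np.int32(291), array([212.6, 340. ]), ((213.23587036132812, 342.07550048828125), (66.2077865600586, 4.807619094848633), 74.05460357666016))
```

View pics/c1.png

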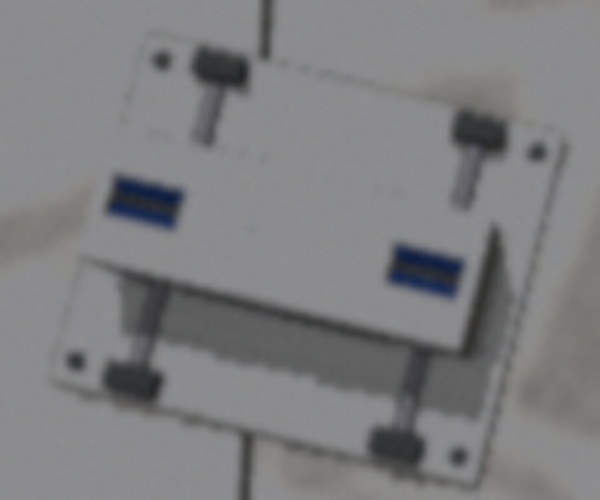

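View pics/c2.png

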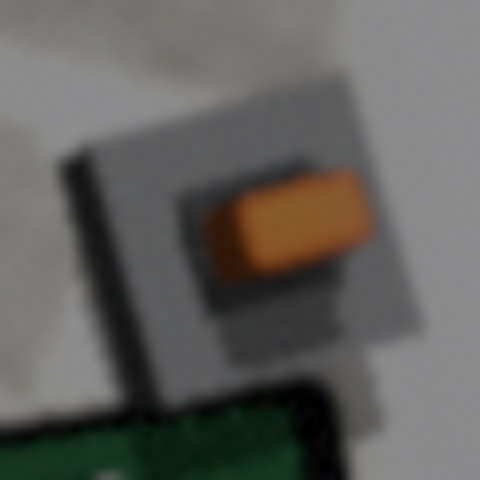

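Crops: notches at about (148.7,210.1) and (204.8,223.5), seam mid line between; holder top corners and the handle top rectangle are clear, tilted about 15° the other way.

```bash
python3 - <<'E'
from h import *
f=lambda u,s,o:[(u[0]+.5)/s-.5+o[0],(u[1]+.5)/s-.5+o[1]]
H=np.array([ray("top",f(u,8,(295,210)),.066) for u in [(85,152),(342,75),(420,333),(155,405)]])
T=np.array([ray("top",f(u,8,(295,210)),.131) for u in [(237,198),(360,172),(372,238),(245,277)]])
for n,P in(("holder",H),("handle",T)):
    e=[P[1]-P[0],P[2]-P[1],P[2]-P[3],P[3]-P[0]]
    print(n,P.mean(0).round(4),[round(np.linalg.norm(x)*1e3) for x in e],[round(np.degrees(np.arctan2(x[1],x[0])),1) for x in e])
A=ray("top",(148.75,210.15),.078);B=ray("top",(204.6,224.0),.078)
A2=ray("top",f((145.5,202.5),5,(120,170)),.078);B2=ray("top",f((426,269.5),5,(120,170)),.078)
for a,b in((A,B),(A2,B2)): print(a.round(4),b.round(4),np.linalg.norm(a-b),np.degrees(np.arctan2(*(a-b)[1::-1])))
print("side check",proj("side",[*T.mean(0)[:2],.1035]),"vs 230.4 218", proj("side",A),proj("side",B))
E
```

```text
holder [ 0.4692 -0.27    0.066 ] [66, 65, 67, 63] [np.float64(-72.4), np.float64(-163.8), np.float64(-74.2), np.float64(-164.5)]
handle [ 0.4693 -0.2707  0.131 ] [29, 15, 30, 18] [np.float64(-77.2), np.float64(-170.4), np.float64(-72.2), np.float64(-174.6)]
[0.5186 0.0709 0.078 ] [ 0.4941 -0.0362  0.078 ] 0.10986855780805872 77.08070770284273
[0.5187 0.071  0.078 ] [ 0.495  -0.0365  0.078 ] 0.1101149986748303 77.57247775313756
side check [228.31707695 219.31313972] vs 230.4 218 [233.55141115 155.38824766] [228.57330797 174.27014489]
```

```bash
cat > plan.py <<'E'
import sys; from h import *
# usage: plan.py x y z yaw_of_tool_y_deg (mod 180); prints shift cm, turn
def plan(x,y,z,yaw):
    o=st(); R=Rn.from_rotvec(o["tool_rot"]).as_matrix(); y0=np.degrees(np.arctan2(R[1,1],R[0,1]))
    d=(yaw-y0+90)%180-90
    c,s=np.cos(np.radians(y0+d)),np.sin(np.radians(y0+d))
    Rt=np.array([[-s,c,0],[c,s,0],[0,0,-1]]).T if False else np.column_stack([np.cross([c,s,0],[0,0,-1]),[c,s,0],[0,0,-1]])
    print("t",o["t"],"pos",np.round(o["tool_pos"],4),"yaw",y0.round(2),"z",R[:,2].round(3),"F",np.round(o["contact_force"],1),"q6",round(o["q"][5],2))
    print("shift",(R.T@(np.array([x,y,z])-o["tool_pos"])*100).round(2),"turn",Rn.from_matrix(R.T@Rt).as_rotvec().round(3))
plan(*map(float,sys.argv[1:5]))
E
python3 plan.py .4693 -.2703 .20 16.2
```

```text
t 0.9 pos [ 0.2525 -0.5717  0.2313] yaw -66.18 z [-0.  0. -1.] F [ 1.2 -0.2 -1.2] q6 -0.12
shift [ 32.01 -18.81   3.13] turn [-0.    -0.    -1.438]
```

```bash
python3 -m handwheel '[[[6,-3.5,0],[0,0,-0.18]],[[12,-7,0],[0,0,-0.36]],[[18,-10.5,0],[0,0,-0.54]],[[23,-13.5,0],[0,0,-0.72]],[[27,-16,0],[0,0,-0.9]]]' -1 60; python3 plan.py .4693 -.2703 .20 16.2
```

```text
t: 1.52
tool_pos: [0.435, -0.3157, 0.2316]
tool_rot: [2.48, 1.927, 0.0]
contact_force: [1.1, -0.5, -0.7]
opening: 0.0852
grip_force: 0.0
t 1.525 pos [ 0.435  -0.3157  0.2316] yaw -14.29 z [ 0.001 -0.001 -1.   ] F [ 1.1 -0.5 -0.7] q6 -0.52
shift [5.25 2.2  3.16] turn [ 0.001  0.001 -0.532]
```

```bash
python3 -m handwheel '[[[2,0.7,0],[0,0,-0.18]],[[4,1.5,0.5],[0,0,-0.36]],[[5.25,2.2,2],[0,0,-0.53]],[[5.25,2.2,3.1],[0,0,-0.53]],[[5.25,2.2,3.1],[0,0,-0.53]]]' >/dev/null; python3 plan.py .4693 -.2703 .09 16.2
```

```text
t 2.15 pos [ 0.4677 -0.272   0.199 ] yaw 15.61 z [-0.002  0.001 -1.   ] F [-0.2 -0.5 -1.1] q6 -0.94
shift [ 0.1   0.22 10.9 ] turn [-0.002 -0.002 -0.01 ]
```

```bash
python3 -m handwheel '[[[0,0,4],[0,0,0]],[[0,0,7],[0,0,0]],[[0,0,8],[0,0,0]],[[0,0,8],[0,0,0]]]' >/dev/null; python3 plan.py .4693 -.2703 .09 16.2; python3 - <<'E'
from h import *
a=ctrl.get_image("top")[200:290,285:375];b=ctrl.get_image("side")[160:280,170:290]
cv2.imwrite("pics/g1.png",np.hstack([cv2.resize(a,(390,390),interpolation=3),cv2.resize(b,(390,390),interpolation=3)]))
E
```

```text
t 2.65 pos [ 0.4684 -0.2726  0.1205] yaw 15.68 z [-0.  0. -1.] F [ 0.1 -0.3  0.6] q6 -0.94
shift [0.2  0.15 3.05] turn [-0.    -0.    -0.009]
```

View pics/g1.png

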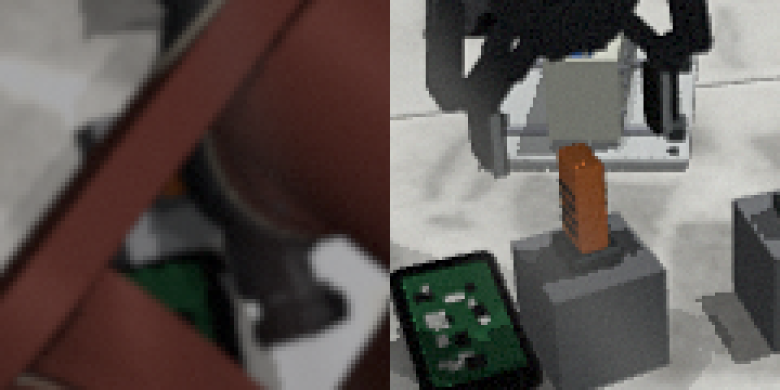

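The side crop shows the fingers straddling the orange handle (583 vs finger midpoint 581), with clearance; the top view is blocked by the arm.

```bash
python3 -m handwheel '[[[0.2,0.15,1.5],[0,0,-0.009]],[[0.2,0.15,2.6],[0,0,-0.009]],[[0.2,0.15,3.05],[0,0,-0.009]],[[0.2,0.15,3.05],[0,0,-0.009]]]' >/dev/null; python3 plan.py .4693 -.2703 .09 16.2; python3 -m handwheel '[[[0,0,0],[0,0,0]],[[0,0,0],[0,0,0]],[[0,0,0],[0,0,0]],[[0,0,0],[0,0,0]],[[0,0,0],[0,0,0]]]' 1 60;python3 plan.py .4693 -.2703 .09 16.2
```

```text
t 3.25 pos [ 0.4691 -0.2695  0.0891] yaw 16.27 z [-0.001  0.001 -1.   ] F [-0.2 -1.2  0.3] q6 -0.94
shift [-0.08 -0.   -0.09] turn [-0.001 -0.001  0.001]
t: 3.88
tool_pos: [0.4696, -0.2699, 0.0901]
tool_rot: [1.885, 2.513, 0.0]
contact_force: [-0.3, 0.4, 1.3]
opening: 0.0173
grip_force: 59.6
t 3.875 pos [ 0.4696 -0.2699  0.0901] yaw 16.27 z [ 0. -0. -1.] F [-0.3  0.4  1.3] q6 -0.94
shift [-0.03 -0.04  0.01] turn [0.    0.    0.001]
```

```bash
python3 -m handwheel '[[[0,0,-2],[0,0,0]],[[0,0,-5],[0,0,0]],[[0,0,-9],[0,0,0]],[[0,0,-11],[0,0,0]],[[0,0,-11],[0,0,0]]]' >/dev/null; python3 plan.py .4944 -.0364 .20 -12.7
```

```text
t 4.5 pos [ 0.4704 -0.2705  0.2021] yaw 16.27 z [ 0.003 -0.003 -1.   ] F [-0.2 -0.6 -2.2] q6 -0.94
shift [21.8   8.87  0.16] turn [0.003 0.003 0.506]
```

```bash
python3 -m handwheel '[[[4,1.6,0],[0,0,0.1]],[[9.5,3.9,0],[0,0,0.22]],[[15,6.1,0],[0,0,0.36]],[[19.5,7.9,0],[0,0,0.46]],[[21.8,8.87,0],[0,0,0.506]]]' >/dev/null; python3 -m handwheel '[[[0,0,0],[0,0,0]],[[0,0,0],[0,0,0]]]' > /dev/null; python3 plan.py .4944 -.0364 .20 -12.7;  python3 - <<'E'
from h import *
ps=[ctrl.get_obs()["tool_pos"]]
a=ctrl.get_image("top");b=ctrl.get_image("side")
cv2.imwrite("pics/t2.png",a);cv2.imwrite("pics/s2.png",b)
cv2.imwrite("pics/g2.png",np.hstack([cv2.resize(a[160:280,110:250],(455,390),interpolation=3),cv2.resize(b[100:240,180:300],(334,390),interpolation=3)]))
E
python3 plan.py .4944 -.0364 .20 -12.7
```

```text
t 5.375 pos [ 0.4929 -0.0362  0.1985] yaw -12.7 z [-0.002 -0.    -1.   ] F [-0.9 -0.  -2.1] q6 -0.0
shift [ 0.01  0.15 -0.15] turn [-0.002  0.001 -0.   ]
t 5.475 pos [ 0.4932 -0.0366  0.1991] yaw -12.78 z [-0.001 -0.    -1.   ] F [-0.4  0.3 -1.7] q6 -0.0
shift [ 0.05  0.11 -0.09] turn [-0.001  0.    -0.001]
```

View pics/g2.png

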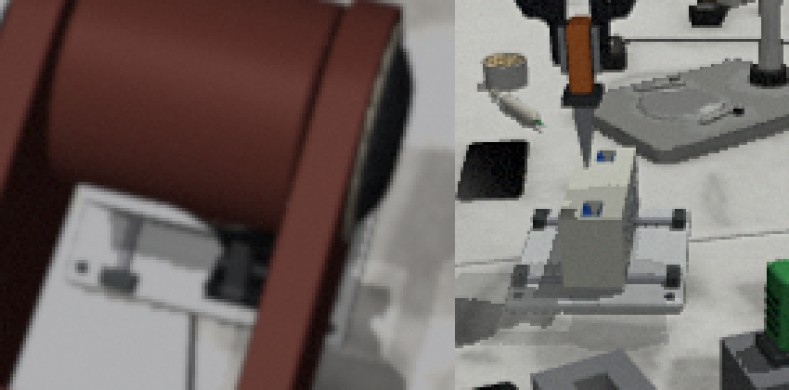

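The side crop shows the wedge upright over the near notch: tip at about (227.8,159), notch B at (229.2,174.7).

```bash
python3 - <<'E'
from h import *
print(proj("side",[.4932,-.0366,.120]),proj("side",[.4942,-.0366,.120]),proj("side",[.4944,-.0364,.078]))
b=cv2.imread("pics/s2.png")
# blade: dark-grey columns on rows
g=cv2.cvtColor(b,cv2.COLOR_BGR2GRAY)
for r in (136,140,144,148,152,156,158,160): print(r,g[r,218:240])
for r in range(170,180): print(r,(b[r,222:238,0].astype(int)-b[r,222:238,2]).tolist())
E
python3 plan.py .4944 -.0364 .12 -12.7
```

```text
[227.09671054 157.66446746] [227.53684744 157.62368174] [228.72051595 174.29784181]
136 [ 99  24  33  27  33  28  31  30  33  35  30  31  31  37  84 123 120 118
 123 122 121 120]
140 [189 189 182 177 120  70  71  79  73  71  76  75 124 124 121 117 120 120
 120 120 119 118]
144 [188 180 177 177 167  97  64  74  75  77  73  65  64  65  65  64  69  83
 115 115 120 124]
148 [190 188 189 185 189 184  78  74  74  71  74 128 176 170 160  74  83  57
  67  63  66  65]
152 [191 190 189 192 192 193 189  67  70  76  86 193 187 188 188 185 184 181
 175 172 168 162]
156 [193 190 191 189 185 186 192 184  66  72 112 193 178  39  47  66  98  94
  71 161 187 187]
158 [190 190 188 188 186 185 188 183 123  80 161 192 189 162 164 161 175 174
 157 188 186 184]
160 [190 192 189 193 189 184 185 181 159 147 188 188 186 187 188 185 185 188
 185 187 188 184]
170 [-9, -8, -8, -9, -9, -9, -9, -6, -9, -6, -9, -10, -7, -9, -9, -8]
171 [-9, -8, -10, -9, -10, -8, -10, -10, -9, -9, -6, -7, -9, -10, -7, -9]
172 [-8, -7, -10, -10, 0, -2, -7, -4, -7, -5, -4, -5, -10, -6, -8, -7]
173 [-8, -8, -9, -10, 74, 43, -6, -8, -5, -3, 12, 3, -9, -10, -9, -8]
174 [-7, -7, -10, -6, 100, 86, 24, -10, -6, -1, 26, -10, -10, -8, -8, -7]
175 [-2, -6, -7, 16, 95, 94, 74, -9, -5, 13, 26, -11, -8, -9, -10, -10]
176 [-4, -9, -10, 23, 81, 84, 77, 3, -2, 42, 18, -9, -11, -6, -9, -8]
177 [-6, -7, -7, 35, 44, 41, 39, 7, 7, 21, 3, -8, -8, -11, -6, -9]
178 [-3, -6, -10, -7, -10, -12, -11, -10, -7, -8, -7, -6, -6, -7, -4, -7]
179 [-4, -4, -4, -8, -7, -5, -6, -6, -6, -4, -5, -7, -8, -2, -8, -4]
t 5.475 pos [ 0.4932 -0.0366  0.1991] yaw -12.78 z [-0.001 -0.    -1.   ] F [-0.4  0.3 -1.7] q6 -0.0
shift [0.05 0.12 7.91] turn [-0.001  0.    -0.001]
```

```bash
python3 -m handwheel '[[[0,0.12,1],[0,0,0]],[[0,0.12,2.5],[0,0,0]],[[0,0.12,4],[0,0,0]],[[0,0.12,5],[0,0,0]],[[0,0.12,5],[0,0,0]]]' | sed -n '2p;4p'; for i in 1 2; do  python3 -m handwheel '[[[0,0,0],[0,0,0]]]'| sed -n '2p;4p'; done;  python3 plan.py .4946 -.0364 .105 -12.7
python3 - <<'E'
from h import *
b=ctrl.get_image("side");cv2.imwrite("pics/s3.png",b)
cv2.imwrite("pics/g3.png",cv2.resize(b[110:200,180:280],(780,600)[::1],interpolation=2)[:600])
E
```

```text
tool_pos: [0.494, -0.0358, 0.1484]
contact_force: [0.3, 0.6, -1.8]
tool_pos: [0.495, -0.036, 0.1502]
contact_force: [0.3, -0.2, -1.4]
tool_pos: [0.4951, -0.036, 0.1505]
contact_force: [0.2, -0.3, -0.9]
t 6.35 pos [ 0.4951 -0.036   0.1505] yaw -12.71 z [ 0.001 -0.    -1.   ] F [ 0.2 -0.3 -0.9] q6 -0.0
shift [-0.05 -0.05  4.55] turn [ 0.001  0.    -0.   ]
```

View pics/g3.png

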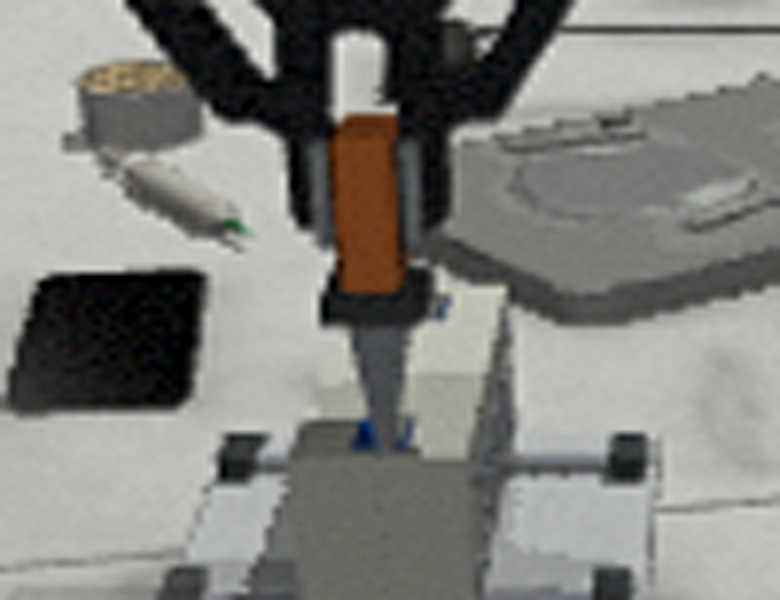

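The blade is in the mouth of the near notch, centred (tip ~388, blue faces 363 and 405 in the crop), no contact yet. Push slowly.

```bash
python3 -m handwheel '[[[0,0,0.4],[0,0,0]],[[0,0,0.7],[0,0,0]],[[0,0,0.9],[0,0,0]]]'| sed -n '2p;4p'; python3 -m handwheel '[[[0,0,0],[0,0,0]]]'| sed -n '2p;4p'
```

```text
tool_pos: [0.4945, -0.0359, 0.1404]
contact_force: [-0.6, 0.6, -0.8]
tool_pos: [0.4945, -0.0359, 0.1405]
contact_force: [0.1, -0.1, -2.2]
```

```bash
for k in 1 2; do python3 -m handwheel '[[[0,0,0.4],[0,0,0]],[[0,0,0.8],[0,0,0]]]'| sed -n '2p;4p'; done; python3 -m handwheel '[[[0,0,0],[0,0,0]],[[0,0,0],[0,0,0]]]'| sed -n '2p;4p'
python3 - <<'E'
from h import *
b=ctrl.get_image("side");cv2.imwrite("pics/s4.png",b)
cv2.imwrite("pics/g4.png",cv2.resize(b[110:200,180:280],(780,600),interpolation=2))
E
```

```text
tool_pos: [0.4949, -0.036, 0.1332]
contact_force: [-1.6, -0.1, 2.4]
tool_pos: [0.4951, -0.0361, 0.125]
contact_force: [-1.6, 0.6, 1.9]
tool_pos: [0.4948, -0.036, 0.1244]
contact_force: [1.6, 0.3, -1.1]
```

View pics/g4.png

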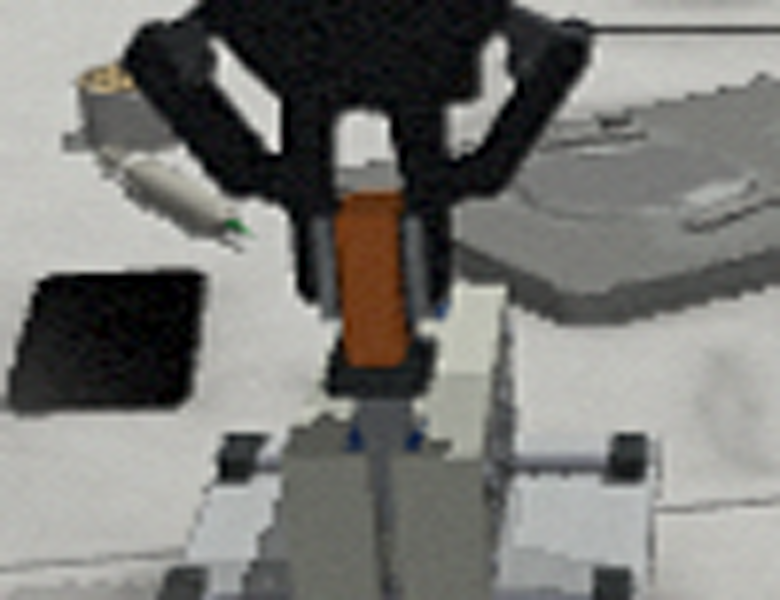

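The near end is about 6 mm open (gap ~365–390 in the crop), the blade still centred, collar well above the top. Withdraw and go to the far end.

```bash
python3 -m handwheel '[[[0,0,-0.5],[0,0,0]],[[0,0,-1.5],[0,0,0]],[[0,0,-3.5],[0,0,0]],[[0,0,-5.5],[0,0,0]],[[0,0,-7],[0,0,0]]]'| sed -n '2p;4p'; python3 -m handwheel '[[[0,0,0],[0,0,0]]]' >/dev/null; python3 plan.py .5189 .0712 .195 -12.7
```

```text
tool_pos: [0.4952, -0.0361, 0.1968]
contact_force: [-0.0, 0.7, -2.3]
t 8.45 pos [ 0.4957 -0.0362  0.1969] yaw -12.72 z [ 0.003 -0.001 -1.   ] F [ 0.2 -0.4 -1.8] q6 -0.0
shift [10.99 -0.1   0.19] turn [ 0.004 -0.    -0.   ]
```

```bash
python3 -m handwheel '[[[2,0,0],[0,0,0]],[[5,0,0],[0,0,0]],[[8,0,0],[0,0,0]],[[10.3,0,0],[0,0,0]],[[11,0,0],[0,0,0]]]' >/dev/null; python3 -m handwheel '[[[0,0,0],[0,0,0]],[[0,0,0],[0,0,0]],[[0,0,0],[0,0,0]]]' >/dev/null; python3 plan.py .5189 .0712 .195 -12.7; python3 -m handwheel '[[[0,0,1],[0,0,0]],[[0,0,2.2],[0,0,0]],[[0,0,3.4],[0,0,0]],[[0,0,4.2],[0,0,0]],[[0,0,4.5],[0,0,0]]]' >/dev/null
python3 -m handwheel '[[[0,0,0],[0,0,0]],[[0,0,0],[0,0,0]]]' >/dev/null;python3 plan.py .5189 .0712 .105 -12.7;
python3 - <<'E'
from h import *
b=ctrl.get_image("side");cv2.imwrite("pics/s5.png",b)
cv2.imwrite("pics/g5.png",cv2.resize(b[110:200,180:280],(780,600),interpolation=2))
E
```

```text
t 9.45 pos [0.5189 0.0706 0.1948] yaw -12.78 z [-0. -0. -1.] F [ 0.9  0.3 -2. ] q6 0.22
shift [ 0.06 -0.01 -0.02] turn [-0.     0.    -0.001]
t 10.325 pos [0.5193 0.0713 0.1504] yaw -12.72 z [ 0.001  0.    -1.   ] F [ 0.   0.1 -1.6] q6 0.22
shift [-0.02 -0.04  4.54] turn [ 0.001 -0.    -0.   ]
```

View pics/g5.png

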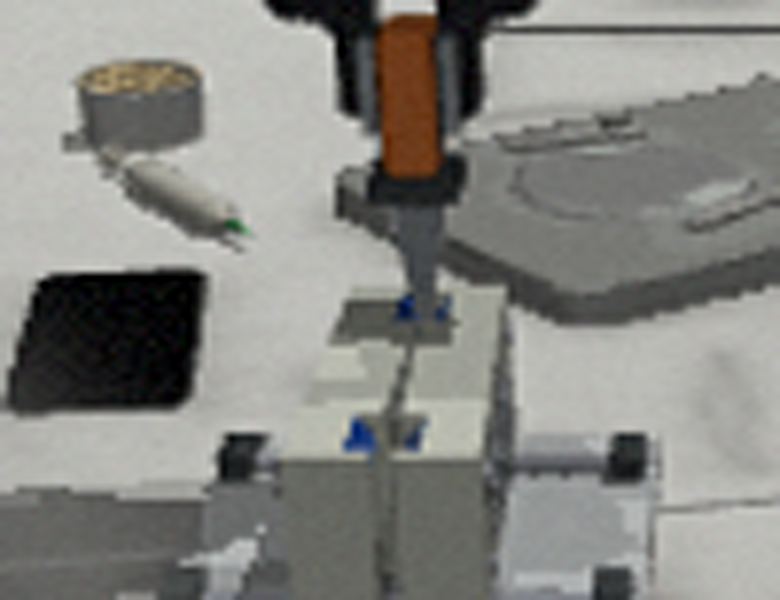

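The near end stays open (~385,430), and the blade sits centred in the far mouth (424 between blue 405/443). Push fully.

```bash
python3 -m handwheel '[[[0,0,0.4],[0,0,0]],[[0,0,0.8],[0,0,0]],[[0,0,1.2],[0,0,0]],[[0,0,1.6],[0,0,0]],[[0,0,2.0],[0,0,0]]]'| sed -n '2p;4p';python3 -m handwheel '[[[0,0,0.4],[0,0,0]],[[0,0,0.8],[0,0,0]],[[0,0,1.2],[0,0,0]],[[0,0,1.6],[0,0,0]],[[0,0,2.0],[0,0,0]]]'| sed -n '2p;4p'; for k in 1 2; do python3 -m handwheel '[[[0,0,0.2],[0,0,0]],[[0,0,0.2],[0,0,0]]]'| sed -n '2p;4p'; done
```

```text
tool_pos: [0.5192, 0.0714, 0.1301]
contact_force: [-0.7, 0.3, 1.8]
tool_pos: [0.5192, 0.0713, 0.1097]
contact_force: [1.1, -0.4, 3.3]
tool_pos: [0.5188, 0.0712, 0.1072]
contact_force: [1.8, 0.1, -0.4]
tool_pos: [0.5185, 0.0713, 0.1052]
contact_force: [0.3, -0.6, -1.6]
```

One more millimetre at a time until the collar touches.

```bash
for k in 1 2; do python3 -m handwheel '[[[0,0,0.07],[0,0,0]],[[0,0,0.07],[0,0,0]]]'| sed -n '2p;4p'; done
python3 - <<'E'
from h import *
b=ctrl.get_image("side");cv2.imwrite("pics/s6.png",b)
cv2.imwrite("pics/g6.png",cv2.resize(b[110:200,180:280],(780,600),interpolation=2))
E
```

```text
tool_pos: [0.5185, 0.0713, 0.1047]
contact_force: [0.6, -0.9, -2.1]
tool_pos: [0.5186, 0.0714, 0.1041]
contact_force: [0.6, -0.1, -2.4]
```

View pics/g6.png

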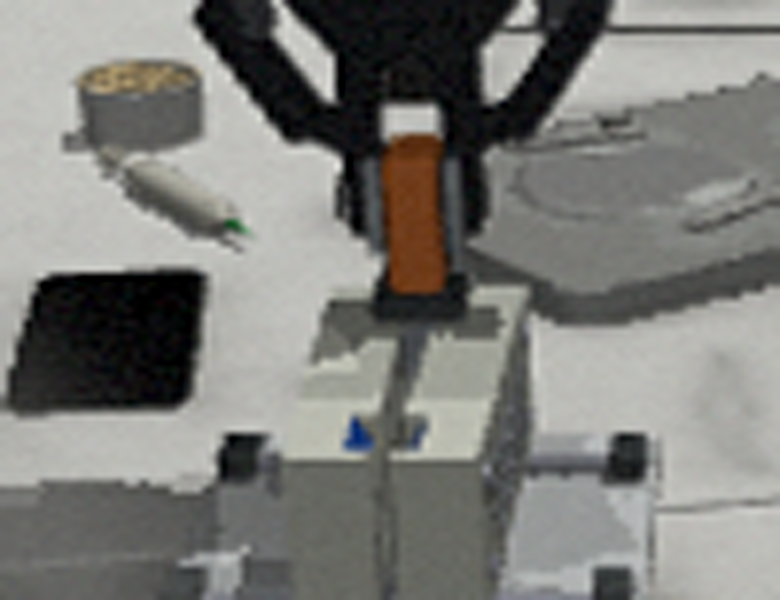

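The collar sits on the housing top (~420,310), the far end wide open, no cracks seen. Withdraw and return to the near end.

```bash
python3 -m handwheel '[[[0,0,-0.5],[0,0,0]],[[0,0,-2],[0,0,0]],[[0,0,-4.5],[0,0,0]],[[0,0,-7.2],[0,0,0]],[[0,0,-9],[0,0,0]]]'| sed -n '2p;4p'; python3 -m handwheel '[[[0,0,0],[0,0,0]],[[-2,0,0],[0,0,0]],[[-5,0,0],[0,0,0]],[[-8,0,0],[0,0,0]],[[-10.3,0,0],[0,0,0]]]' >/dev/null; python3 -m handwheel '[[[-0.7,0,0],[0,0,0]],[[-0.7,0,0],[0,0,0]],[[-0.7,0,0],[0,0,0]]]' >/dev/null; python3 plan.py .4949 -.0362 .15 -12.7; 
python3 -m handwheel '[[[0,0,1],[0,0,0]],[[0,0,2.2],[0,0,0]],[[0,0,3.4],[0,0,0]],[[0,0,4.2],[0,0,0]],[[0,0,4.5],[0,0,0]]]' >/dev/null
python3 -m handwheel '[[[0,0,0],[0,0,0]],[[0,0,0],[0,0,0]]]' >/dev/null;python3 plan.py .4949 -.0362 .104 -12.7;
python3 - <<'E'
from h import *
b=ctrl.get_image("side");cv2.imwrite("pics/s7.png",b)
cv2.imwrite("pics/g7.png",cv2.resize(b[110:200,180:280],(780,600),interpolation=2))
E
```

```text
tool_pos: [0.5198, 0.0713, 0.1972]
contact_force: [0.5, -0.5, -1.0]
t 14.3 pos [ 0.4947 -0.0353  0.1941] yaw -12.68 z [-0.     0.001 -1.   ] F [ 0.  -0.3 -1.9] q6 -0.0
shift [-0.09  0.04  4.41] turn [-0.001 -0.     0.   ]
t 15.175 pos [ 0.4951 -0.0361  0.15  ] yaw -12.72 z [ 0.001 -0.    -1.   ] F [-0.3  0.1 -1.9] q6 -0.0
shift [-0.02 -0.02  4.6 ] turn [ 0.001 -0.    -0.   ]
```

View pics/g7.png

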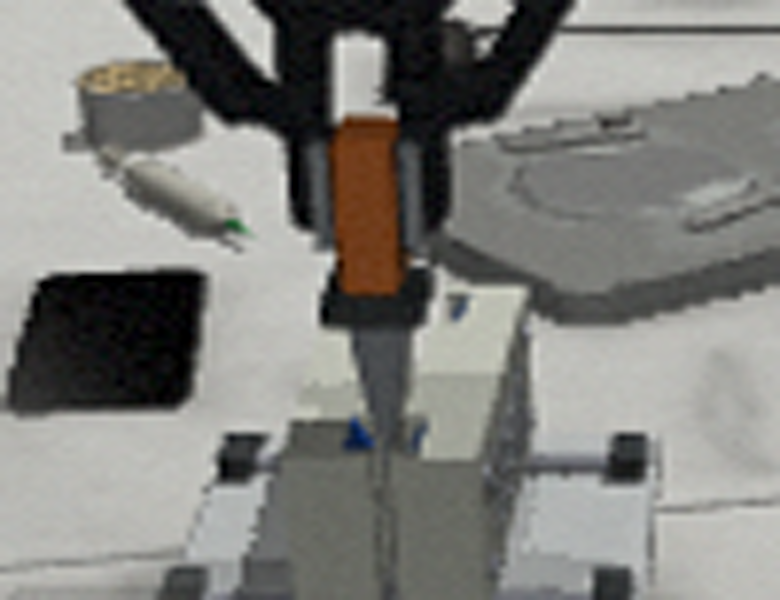

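The blade stands in the near mouth above the open slot (~385,420). I miscounted: that was picture 11, one over the limit of 10, so from here on I rely on numbers only. Push fully.

```bash
python3 -m handwheel '[[[0,0,0.4],[0,0,0]],[[0,0,0.8],[0,0,0]],[[0,0,1.2],[0,0,0]],[[0,0,1.6],[0,0,0]],[[0,0,2.0],[0,0,0]]]'| sed -n '2p;4p';python3 -m handwheel '[[[0,0,0.4],[0,0,0]],[[0,0,0.8],[0,0,0]],[[0,0,1.2],[0,0,0]],[[0,0,1.6],[0,0,0]],[[0,0,2.0],[0,0,0]]]'| sed -n '2p;4p'; for k in 1 2 ; do python3 -m handwheel '[[[0,0,0.2],[0,0,0]],[[0,0,0.2],[0,0,0]]]'| sed -n '2p;4p'; done; for k in 1 2; do python3 -m handwheel '[[[0,0,0.07],[0,0,0]],[[0,0,0.07],[0,0,0]]]'| sed -n '2p;4p'; done
```

```text
tool_pos: [0.4946, -0.036, 0.129]
contact_force: [-0.8, 0.1, -1.6]
tool_pos: [0.4951, -0.036, 0.1098]
contact_force: [-0.5, 0.7, 3.4]
tool_pos: [0.4948, -0.036, 0.1071]
contact_force: [0.5, -0.2, -0.6]
tool_pos: [0.4946, -0.036, 0.1051]
contact_force: [0.4, 0.1, -1.4]
tool_pos: [0.4945, -0.0359, 0.1045]
contact_force: [0.2, 0.7, -1.1]
tool_pos: [0.4946, -0.036, 0.104]
contact_force: [-0.1, -0.8, -0.6]
```

```bash
python3 -m handwheel '[[[0,0,-0.5],[0,0,0]],[[0,0,-2],[0,0,0]],[[0,0,-4.5],[0,0,0]],[[0,0,-7.5],[0,0,0]],[[0,0,-9.6],[0,0,0]]]'| sed -n '2p;4p';python3 -m handwheel '[[[0,0,0],[0,0,0]],[[0,0,0],[0,0,0]]]' >/dev/null; python3 plan.py .4694 -.2701 .20 16.2
```

```text
tool_pos: [0.4953, -0.0361, 0.2029]
contact_force: [0.8, -0.5, -2.7]
t 18.35 pos [ 0.4943 -0.0359  0.1995] yaw -12.72 z [-0.001  0.    -1.   ] F [-0.1 -0.6 -2. ] q6 -0.0
shift [-23.39   2.73  -0.06] turn [-0.001 -0.    -0.505]
```

```bash
python3 -m handwheel '[[[-4,0.5,0],[0,0,-0.1]],[[-9.5,1.1,0],[0,0,-0.22]],[[-15,1.75,0],[0,0,-0.34]],[[-20,2.33,0],[0,0,-0.44]],[[-23.39,2.73,0],[0,0,-0.505]]]' >/dev/null; python3 -m handwheel '[[[0,0,0],[0,0,0]],[[0,0,0],[0,0,0]],[[0,0,0],[0,0,0]]]' >/dev/null; python3 plan.py .4694 -.2701 .0905 16.2
python3 - <<'E'
from h import *
for n in("top","side"):
    im=ctrl.get_image(n);cv2.imwrite(f"pics/{n}8.png",im)
    for q in("half_back","half_front"):
        d=ctrl.landmark_of(n,q); print(n,q,[(np.round(e["position"],1).tolist(),round(e["score"],2)) for e in d][:2])
    for w in blobs(n,im,"blue",8):
        if 130<w[1][0]<260 and 140<w[1][1]<240: print(w)
im=cv2.imread("pics/top8.png"); print([np.round(im.mean(2)[r,110:250:10]).tolist() for r in (190,215,240)])
E
```

```text
t 19.35 pos [ 0.4698 -0.269   0.1994] yaw 16.28 z [-0.001  0.001 -1.   ] F [-0.4  0.2 -2. ] q6 -0.94
shift [-0.11 -0.07 10.89] turn [-0.    -0.001  0.001]
top half_back [([182.7, 217.4], 0.74)]
top half_front [([179.1, 225.4], 0.88)]
(np.int32(35), array([150. , 205.1]), ((149.97059631347656, 205.11769104003906), (12.126781463623047, 2.6678919792175293), 14.03624439239502))
(np.int32(22), array([147.4, 215.7]), ((146.9615478515625, 215.6923065185547), (12.355316162109375, 1.765045166015625), 11.309932708740234))
(np.int32(36), array([206.1, 218.7]), ((205.97061157226562, 218.61767578125), (12.369317054748535, 2.6678919792175293), 14.03624439239502))
(np.int32(27), array([203.6, 229.2]), ((203.07693481445312, 229.11538696289062), (12.355316162109375, 2.1572775840759277), 11.309932708740234))
side half_back [([231.3, 185.9], 0.97)]
side half_front [([232.6, 187.7], 0.69)]
[[171.0, 173.0, 172.0, 171.0, 171.0, 143.0, 170.0, 172.0, 172.0, 170.0, 142.0, 154.0, 173.0, 172.0], [171.0, 149.0, 150.0, 122.0, 91.0, 122.0, 102.0, 100.0, 169.0, 132.0, 172.0, 97.0, 169.0, 150.0], [172.0, 171.0, 162.0, 170.0, 102.0, 118.0, 116.0, 118.0, 101.0, 128.0, 164.0, 162.0, 150.0, 144.0]]
```

Both ends opened evenly: blue strips moved apart about 6.5 px (≈12 mm) at each end. Lower the wedge into its holder.

```bash
python3 -m handwheel '[[[-0.05,-0.05,2],[0,0,0]],[[-0.05,-0.05,4],[0,0,0]],[[-0.05,-0.05,5],[0,0,0]],[[-0.05,-0.05,6],[0,0,0]],[[-0.05,-0.05,7],[0,0,0]]]'| sed -n '2p;4p'; python3 -m handwheel '[[[0,0,1],[0,0,0]],[[0,0,2],[0,0,0]],[[0,0,3],[0,0,0]],[[0,0,3.5],[0,0,0]],[[0,0,3.5],[0,0,0]]]'| sed -n '2p;4p';python3 plan.py .4694 -.2701 .0901 16.2
```

```text
tool_pos: [0.4696, -0.2709, 0.1295]
contact_force: [-0.5, 0.5, -1.9]
tool_pos: [0.4693, -0.2706, 0.0945]
contact_force: [0.1, -0.5, -1.6]
t 20.9 pos [ 0.4693 -0.2706  0.0945] yaw 16.22 z [-0.001  0.001 -1.   ] F [ 0.1 -0.5 -1.6] q6 -0.94
shift [0.04 0.03 0.44] turn [-0.    -0.001  0.   ]
```

```bash
python3 -m handwheel '[[[0,0,0.2],[0,0,0]],[[0,0,0.35],[0,0,0]],[[0,0,0.42],[0,0,0]],[[0,0,0.42],[0,0,0]]]'| sed -n '2p;4p'; python3 -m handwheel '[[[0,0,0.06],[0,0,0]],[[0,0,0.06],[0,0,0]],[[0,0,0.06],[0,0,0]]]'| sed -n '2p;4p'
```

```text
tool_pos: [0.4695, -0.2708, 0.0908]
contact_force: [-0.3, 0.5, -0.9]
tool_pos: [0.4695, -0.2708, 0.0902]
contact_force: [-0.8, -0.8, -1.9]
```

```bash
python3 -m handwheel '[[[0,0,0.05],[0,0,0]],[[0,0,0.05],[0,0,0]]]'| sed -n '2p;4p'; python3 -m handwheel '[[[0,0,0],[0,0,0]],[[0,0,0],[0,0,0]],[[0,0,0],[0,0,0]],[[0,0,0],[0,0,0]],[[0,0,0],[0,0,0]]]' -1; python3 -m handwheel '[[[0,0,-1],[0,0,0]],[[0,0,-4],[0,0,0]],[[0,0,-8],[0,0,0]],[[0,0,-12],[0,0,0]],[[0,0,-14],[0,0,0]]]'| sed -n '2p;4p'; python3 -m handwheel '[[[-3,-4,0],[0,0,0]],[[-7,-9,0],[0,0,0]],[[-11,-13,0],[0,0,0]],[[-13,-16,0],[0,0,0]],[[-13,-16,0],[0,0,0]]]'| sed -n '2p;4p';
python3 - <<'E'
from h import *
for n in("top","side"):
    im=ctrl.get_image(n);cv2.imwrite(f"pics/{n}9.png",im)
    print(n,[b for b in blobs(n,im,"orange")])
    print([(b[0],b[1]) for b in blobs(n,im,"blue",8) if 130<b[1][0]<260 and 140<b[1][1]<240])
E
```

```text
tool_pos: [0.4696, -0.2708, 0.0901]
contact_force: [-0.5, 0.9, 1.2]
t: 22.65
tool_pos: [0.4695, -0.2708, 0.0897]
tool_rot: [1.886, 2.513, 0.0]
contact_force: [-0.0, 0.3, -0.6]
opening: 0.0856
grip_force: 0.0
tool_pos: [0.4704, -0.2715, 0.2333]
contact_force: [0.2, -0.8, 0.0]
tool_pos: [0.3504, -0.4416, 0.2289]
contact_force: [-0.1, -0.0, 0.5]
top [(np.int32(136), array([332.3, 236.8]), ((332.558837890625, 236.73532104492188), (9.45888900756836, 14.794672966003418), 75.96376037597656))]
[(np.int32(34), array([150.2, 205.1])), (np.int32(23), array([147.4, 215.7])), (np.int32(36), array([206.1, 218.7])), (np.int32(27), array([203.6, 229.2]))]
side [(np.int32(284), array([230.3, 217.7]), ((231.93101501464844, 219.32757568359375), (32.49668502807617, 12.627283096313477), 68.19859313964844))]
[(np.int32(11), array([224.5, 175.2]))]
```

The wedge is back at its starting pixels in both views (332.3,236.8 and 230.3,217.7), and the openings are unchanged and even.

```bash
python3 -c "
from station import ctrl
print(ctrl.finish_job())"
```

```text
the job is handed in; nothing more can be done
None
```

The job is handed in at about 23.5 s: the housing was split near end half, far end fully, near end fully, both ends now measure about 12 mm open (camera estimate), and the wedge stands in its holder again; I viewed 11 pictures, one over the limit of 10.

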